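Set the pipe rest to its height mark and lock the cam lever

ROBOT

A 7-joint arm with a two-finger parallel gripper is mounted at the origin on the work surface. World frame = base frame: x ahead of the robot, y to its left, z up, the work surface at z = 0. Lengths are in m, angles in rad, forces in N, time in s.
With the tool pointing down it reaches from about 0.425 to 0.975 m from the base axis. Payload 16.7 kg.
Tool frame: the origin (TCP) lies midway between the tips of the shut fingers; the grasp point (between the pads) lies 19 mm behind it; x points along the fingers, y is the direction in which the jaws open and shut, and the axes are right-handed (so a half turn about x gives the same grasp; the last joint's range is limited). The gripper opens to 85 mm and grips with 20 to 120 N. Pads are 22 mm wide; open, the fingers measure 114 mm over their backs; the gripper's body (76 mm by 85 mm) begins 54 mm behind the grasp point. The pads swing forward as they close: fully open they stand 13 mm farther back than shut.
Start: joints at [0.958, 0.426, 0.074, 1.606, -0.034, 1.111, -0.067], TCP at [0.302, -0.604, 0.231] pointing down, gripper open.
Joint ranges: [-2.85, 2.85], [-0.5, 2.14], [-1.23, 1.37], [0.21, 2.46], [-1.02, 4.16], [0.16, 2.05], [-2.73, 2.73]. Speed limits (rad/s): [1.89, 1.89, 2.39, 2.39, 3.01, 3.01, 3.01].

INTERFACE

Orientations are given as a 3x3 rotation matrix whose columns are the frame's x, y, z axes.
In Python, from bench import readout, viewer, order, spotter gives the robot as it stands.
- The arm moves only by the tool carry_out, never from a script. Its argument "commands" is a list of rows, each an object of numbers: "dx", "dy", "dz": the shift along the tool's x, y, z in m; "rx", "ry", "rz": the turn, a rotation vector about the tool's x, y, z in rad; "hand": the closure, from 0 (fully open) to 1 (shut). In form: [{"dx": .., "dy": .., "dz": .., "rx": .., "ry": .., "rz": .., "hand": ..}, ...]. A call has 1 to 20 rows; each row shifts and turns the commanded pose from where the row before left it, along the tool's axes as they then stand; what a row does not reach is not made up. A row lasts 1/8 s, in which the tool goes at most 62.5 mm and 10.7 degrees, less where a joint would pass 70% of its speed; a pose out of reach is approached as far as the arm can. A call is refused whole if a number of a shift passes 0.0625 or a number of a turn 0.188, either way. A call with a gripper value outside its range is refused whole. The fingers move at their own pace and stop on an object; "grip_force" is the grip in N (left out, the last holds). Time passes only in rows, so rows that do not move let the fingers close. It gives the time, the measured TCP pose, the force and the opening at its end, in the units of the state.
- readout.sense(): the state, without advancing time (a new reading comes with each control period).
- viewer.get_image(name): name is "scene" or "top"; returns the picture (480x640x3 uint8, red, green, blue); there is no depth.
- viewer.camera_params(name): a dict with "vfov" (degrees; the focal length in pixels is half the picture's height over the tangent of half this angle, whatever the lens; pixels are square), "cx", "cy" (the principal point, pixels), "k1" (the pictures are not rectified: a ray, as slopes to the right and down, at radius r is drawn at 1 + k1 r^2 times it, then the intrinsics apply), "rvec" (rotation vector, rad) and "tvec" (3), from world to camera coordinates, as OpenCV has them. Camera axes: x right, y down, z forward; pixel columns grow to the right and rows downward; lengths in m; the calibration is good to about 2 mm. A picture is of the moment at which its call begins. camera_params takes no time and is no camera call.
- order.close_job(): hands the job in, once; it reports no verdict.
Trained networks look in the newest picture that a camera, given by its name, has taken for a name from the list of things; names that differ only in an ending like _2 or _b are one class to them, and where a whole thing is asked for, a point or a joint stands for the part that bears it (a point fixed in the world has none). Each returns a list of dicts, best first, with "confidence" (0 to 1); they miss things now and then, are a little off and sometimes report something else, mostly with a low value. They report only what shows in the picture. A call takes as long as a camera call.
- spotter.recognise(camera, query): "centre" ([x, y, z] in m, in the coordinates of the camera as it stood for that picture, good to about 4 mm: the middle of the surface that is visible of it).
- spotter.silhouettes(camera, query): "pixels" (480x640 bool, what is visible of it).
- spotter.spot_point(camera, query): "centre" ([x, y, z] in m, in the coordinates of the camera as it stood for that picture, good to about 4 mm: a listed point, or the origin of a listed thing).
The state is a dict: "clock": time; "qpos": joint angles; "joint_vel": joint speeds; "joint_efforts": joint torques, N m; "tool_pos": TCP position; "eef_rot": TCP orientation; "force": force on the tool from outside, world axes, zero at the start; "torque": the same for the moment, N m; "width": finger opening in m.
Only numpy, scipy, OpenCV 4.12 (cv2) and the standard library are available. Lean on these libraries where they do the work, as an engineer would, in place of code of your own. Each camera call takes 0.05 s, during which the arm holds its last target.

TASK

Set the bench pipe rest for the next pipe: by its black hand grip, raise the sliding sleeve up the mast until the sleeve's top rim is level with the lower edge of the red tape mark, with the red cam lever still open. Holding it there, squeeze the lever fully shut against the grip (one hand spans both from the start, lightly until the mark is reached), and finish while still gripping it, sleeve at the mark and lever shut. Do not let the sleeve drop, and leave the loose fittings around the stand where they are.

Things in the scene. Friction and masses are not known exactly. Their poses are not given: they have to be found in the camera images.
- stand: The pipe rest, bolted to the bench: blue cast foot 200 x 150 x 12 mm, chromed upright mast 25 mm in diameter, 310 mm tall. Origin on the mast's axis at bench level; z up. The hand grip points along its -x (roughly to the robot), the V cradle for the pipe along its +x; the red lever is on the -y side of the grip. Sleeve, cradle, grip and lever ride on the mast together and do not turn about it.
- sleeve (a joint): Height in m of the aluminium sleeve (46 mm in diameter, 60 mm high) above its lower stop: 0 = on the stop collar, grows as it slides up, at most 0.20. With the lever open it slides freely and falls back if let go: it weighs about 0.45 kg with all it carries, plus about 1 N of sliding friction.
- sleeve_top (a point): Centre of the sleeve's upper rim, on the mast's axis; z up. It lies 30 mm above the level of the hand grip's axis.
- mark (a point): Lower edge of the red tape band (10 mm high, wound round the mast, flush), on the mast's axis; z up. The sleeve's upper rim is to be level with it. The sleeve passes over the tape without any stop.
- grip (a point): Black rubber hand grip, a level round bar 20 mm in diameter, fixed to the sleeve, 95 mm above the bench at the start. Origin on the bar's axis, 100 mm from the mast's axis; the bar runs from 47 mm before the origin (-x, free end) to 69 mm behind it (root). Same axes as the stand. Free space above it.
- lever (a joint): Opening of the red lever in rad: 0 = shut, parallel to the grip; 0.36 = wide open. Starts open. It turns about an upright pin on the sleeve at x -20, y -26 mm (stand's axes, from the mast). It stays where left; it takes about 12 N at lever_grip to swing it (a lighter grasp leaves it open), a little more in the last 0.1 rad, where its cam bites on the mast and locks the sleeve.
- lever_grip (a point): On the axis of the red lever (round bar, 12 mm), 80 mm from its pin, beside the grip's origin, same height. Shut: 20 mm to the -y side of the grip's axis, 4 mm gap, 36 mm over both bars; open at 0.33 rad about 63 mm over both. The grip cannot yield sideways, so as the lever shuts the middle of the pair moves towards the grip by half the lever's travel.
- elbow: Loose green pipe elbow, about 50 x 50 x 34 mm, on the bench; leave it alone. Origin under its corner.
- valve: Loose brass ball valve with a blue handle, about 110 x 38 x 61 mm, on the bench; leave it alone. Origin under its middle.
- tee: Loose white pipe tee, about 76 x 38 x 59 mm, on the bench, branch up; leave it alone. Origin under its middle.

How it is judged:
On the way, in this order (a step that is already met when the one before it is completed fails the run):
1. the sleeve is held at the mark (rim within 6 mm of the tape's lower edge) with the lever still open (z of sleeve_top in the frame of mark between -0.006 and 0.006 m and value of joint lever above 0.1 rad and contact force between the fingers and handgrip above 1 N), for 0.2 s.
2. the lever is fully closed while the sleeve is held at the mark (z of sleeve_top in the frame of mark between -0.006 and 0.006 m and value of joint lever below 0.04 rad and contact force between the fingers and handgrip above 1 N), for 0.2 s.
At the end, for the whole second after the job is handed in: The sleeve's upper rim is within 6 mm in height of the lower edge of the red tape, the red lever is shut (joint below 0.04 rad), the fingers still press on the hand grip with more than 2 N, and the elbow, valve and tee are within 20 mm of where they were (z of sleeve_top in the frame of mark between -0.006 and 0.006 m and value of joint lever below 0.04 rad and contact force between the fingers and handgrip above 2 N and distance of each of elbow, valve, tee from where it was at the start of the episode below 0.02 m); the arm keeps its last pose, push and grip.
It fails at once if the sleeve is let drop (falls faster than 0.5 m/s) (velocity of joint sleeve below -0.5 m/s).
It fails at once if a loose fitting is pushed away by more than 20 mm (distance of any of elbow, valve, tee from where it was at the start of the episode above 0.02 m).
It also fails if it takes over 38 s, if anything falls off the work surface, if the arm or the gripper's body presses on something with over 40 N, if the wrist force passes 120 N, or if a joint passes its speed limit or range.

## Working session

There is one attempt and no reset: what is moved stays moved. The work goes in short steps, Python scripts to look and compute and a tool call to move; the robot and the scene stay as the last step left them, time stands still between calls to the robot, and variables do not carry over. Pictures are saved under pics/ and viewed, and the job is handed in when it is done.

Besides the shell and the picture viewer there is one more tool, called after "Call:" by a JSON object that holds its "api" and its "payload", one argument or row to a line. carry_out: Moves the arm, as the interface text tells. Its arguments: {"type":"object","properties":{"commands":{"type":"array"},"grip_force":{"type":"number"}},"required":["commands"]}

```bash
ls; mkdir -p pics
cat > h.py <<'E'
import numpy as np, cv2
from bench import readout, viewer, order, spotter
def cam(n):
    p=viewer.camera_params(n); f=240/np.tan(np.radians(p['vfov'])/2)
    R=cv2.Rodrigues(np.array(p['rvec'],float))[0]; return p,f,R,np.array(p['tvec'],float)
def w(n,c):
    p,f,R,t=cam(n); return R.T@(np.array(c)-t)
def proj(n,X):
    p,f,R,t=cam(n); c=R@np.array(X,float)+t; s=c[:2]/c[2]; s=s*(1+p['k1']*(s@s)); return s*f+[p['cx'],p['cy']]
def save(n,fn):
    im=viewer.get_image(n); cv2.imwrite('pics/'+fn,im[:,:,::-1]); return im
E
python3 - <<'E'
from h import *
s=readout.sense(); print({k:np.round(v,3).tolist() for k,v in s.items()})
for n in('scene','top'):
    save(n,n+'0.png'); p,f,R,t=cam(n); print(n,p,(-R.T@t).round(3))
    for q in('stand','sleeve_top','mark','grip','lever_grip','elbow','valve','tee'):
        for d in spotter.spot_point(n,q)[:2]: print(q,round(d['confidence'],2),w(n,d['centre']).round(4))
print(readout.sense()['clock'])
E
```

```text
pics
{'clock': 0.0, 'qpos': [0.958, 0.427, 0.074, 1.607, -0.034, 1.111, -0.067], 'joint_vel': [0.001, 0.001, 0.0, -0.003, 0.001, 0.0, 0.0], 'joint_efforts': [0.0, -94.984, 3.76, -46.352, 0.019, 0.01, 0.0], 'tool_pos': [0.302, -0.603, 0.231], 'eef_rot': [[-0.001, 0.447, -0.894], [0.001, -0.894, -0.447], [-1.0, -0.001, 0.0]], 'force': [0.576, 0.55, -0.442], 'torque': [0.038, 0.006, -0.016], 'width': 0.085}
scene {'vfov': 56.7234540789443, 'cx': 309.88987125235303, 'cy': 241.95414715875737, 'k1': -0.04021113872688475, 'rvec': array([ 1.358265  ,  2.17095922, -0.91112402]), 'tvec': array([ 0.17757747, -0.21954546,  1.33144215])} [1.078 0.316 0.769]
stand 0.87 [ 6.00e-01  6.48e-02 -1.00e-04]
sleeve_top 0.79 [0.597  0.0727 0.1239]
mark 0.41 [0.5971 0.0736 0.2171]
grip 0.63 [0.5003 0.079  0.0977]
grip 0.26 [0.5967 0.0711 0.2133]
lever_grip 0.43 [0.4956 0.0333 0.0963]
elbow 0.72 [0.6053 0.2587 0.0055]
valve 0.91 [ 0.5557 -0.1288  0.0033]
tee 0.7 [ 0.4344  0.3215 -0.0028]
tee 0.41 [0.4967 0.0353 0.0939]
top {'vfov': 50.12419490922052, 'cx': 317.46275236539634, 'cy': 237.34943169475386, 'k1': -0.12111413492287365, 'rvec': array([ 2.13540178, -2.17894966,  0.11137433]), 'tvec': array([0.07844482, 0.52963859, 1.23740212])} [0.386 0.055 1.291]
stand 0.92 [0.5994 0.0708 0.0034]
sleeve_top 0.72 [0.6016 0.0711 0.1277]
grip 0.82 [0.4989 0.0788 0.0956]
lever_grip 0.53 [0.5007 0.0359 0.0967]
elbow 0.76 [ 0.6177  0.2627 -0.0014]
valve 0.67 [ 0.5574 -0.1252  0.0029]
tee 0.81 [ 0.4321  0.3212 -0.0024]
0.9
```

View pics/scene0.png

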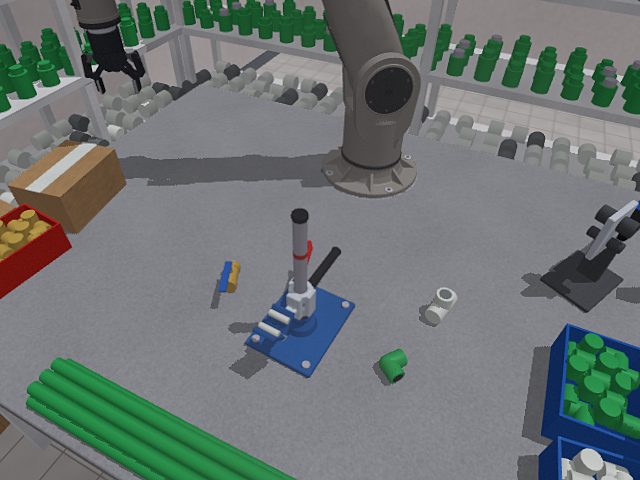

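View pics/top0.png

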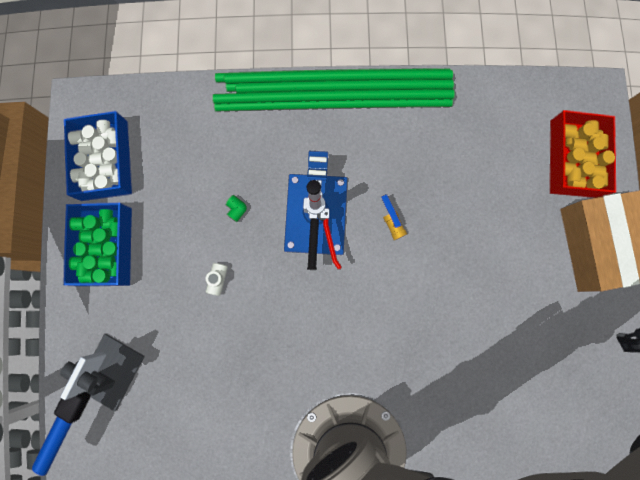

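Run:
```python
from h import *
a=cv2.imread('pics/scene0.png'); b=cv2.imread('pics/top0.png')
A=cv2.resize(a[200:340,220:360],None,fx=4,fy=4,interpolation=cv2.INTER_CUBIC); cv2.imwrite('pics/za.png',A)
B=cv2.resize(b[170:280,260:370],None,fx=5,fy=5,interpolation=cv2.INTER_CUBIC); cv2.imwrite('pics/zb.png',B)
# red rows along mast column
for c in range(293,309,2):
    col=a[235:275,c].astype(int); r=[235+i for i in range(40) if col[i,2]>col[i,1]+60]
    print(c,r[:1],r[-1:])
```

```text
293 [] []
295 [256] [257]
297 [256] [258]
299 [256] [259]
301 [257] [258]
303 [256] [258]
305 [255] [257]
307 [241] [263]
```

View pics/za.png

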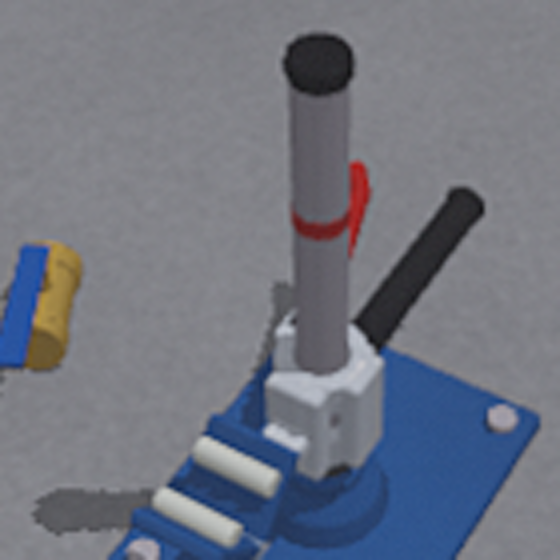

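View pics/zb.png

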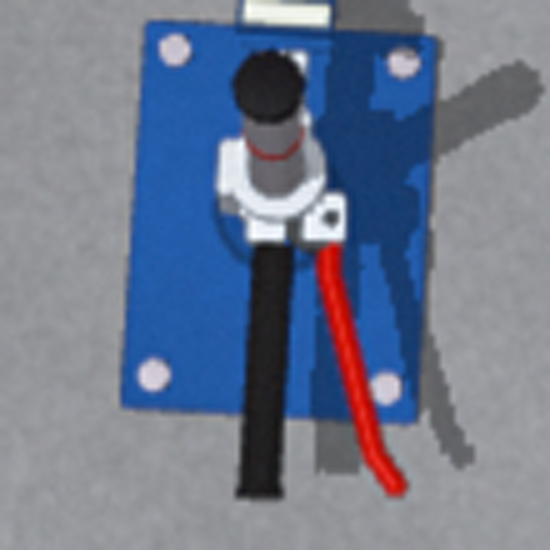

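```bash
cat > ov.py <<'E'
from h import *
import sys
M=np.array([0.5995,0.071]);yaw=-0.08
def Rz(y): return np.array([[np.cos(y),-np.sin(y)],[np.sin(y),np.cos(y)]])
def P(x,y,z): return np.r_[M+Rz(yaw)@[x,y],z]
def circ(r,z,n=60): return [np.r_[M+r*np.array([np.cos(t),np.sin(t)]),z] for t in np.linspace(0,2*np.pi,n)]
def draw(fn,cam,out,x0,y0,wd,s,zm,sl=0,lev=.33):
    im=cv2.imread('pics/'+fn)[y0:y0+wd,x0:x0+wd]; im=cv2.resize(im,None,fx=s,fy=s,interpolation=cv2.INTER_CUBIC)
    def pl(pts,c):
        q=np.array([(proj(cam,p)-[x0,y0]+.5)*s-.5 for p in pts]); cv2.polylines(im,[np.round(q).astype(np.int32)],False,c,1)
    pl(circ(.0125,zm),(0,255,0)); pl(circ(.0125,.31),(0,255,255)); pl(circ(.023,.125+sl),(255,0,255))
    for r in(-.01,.01): pl([P(-.147,r,.095+sl),P(-.031,r,.095+sl)],(0,255,255))
    pl([P(-.1,0,0),P(.1,0,0)],(255,255,255)); pl([P(-.1,-.075,.012),P(.1,-.075,.012),P(.1,.075,.012),P(-.1,.075,.012),P(-.1,-.075,.012)],(255,255,255))
    pin=np.array([-.02,-.026]); a=lev
    pl([P(*pin,.095+sl),P(pin[0]-.08*np.cos(a),pin[1]+.006-.006-.08*np.sin(a)+.006*0,.095+sl)],(255,255,0))
    cv2.imwrite('pics/'+out,im)
if __name__=='__main__':
    draw('scene0.png','scene','oa.png',220,200,140,4,.217)
    draw('top0.png','top','ob.png',260,170,110,5,.217)
    from scipy.optimize import brentq
    p,f,R,t=cam('scene'); C=-R.T@t; d=C[:2]-M; d/=np.linalg.norm(d)
    for v in(258.5,259,259.5): print(v,brentq(lambda z:proj('scene',np.r_[M+.0125*d,z])[1]-v,.1,.3))
E
python3 ov.py
```

```text
258.5 0.2197615966377949
259 0.21852528313976366
259.5 0.21728614633540186
```

View pics/oa.png

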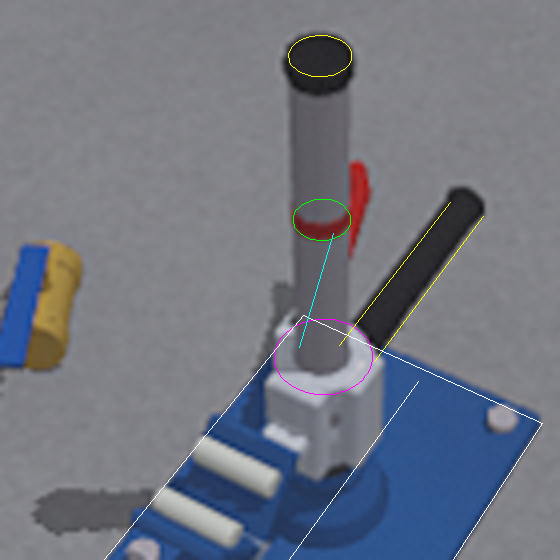

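View pics/ob.png

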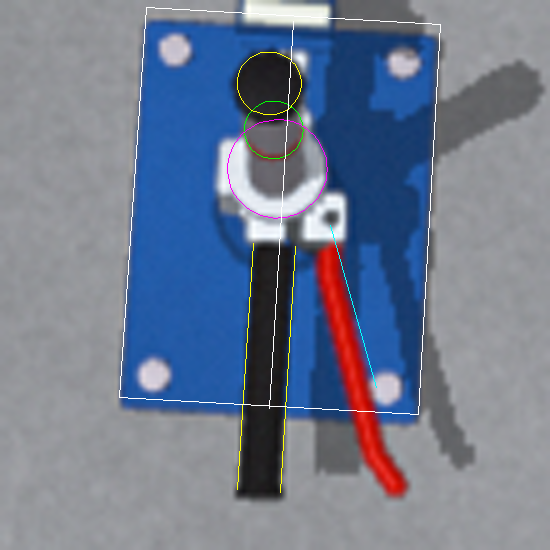

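Call:
{"api": "carry_out", "payload": {
  "commands": [
    {"dy":-0.02,"dz":-0.019,"hand":0},
    {"dy":-0.04,"dz":-0.038,"hand":0},
    {"dy":-0.04,"dz":-0.038,"hand":0},
    {"dy":-0.04,"dz":-0.038,"hand":0},
    {"dy":-0.04,"dz":-0.038,"hand":0},
    {"dy":-0.04,"dz":-0.038,"hand":0},
    {"dy":-0.04,"dz":-0.038,"hand":0},
    {"dy":-0.04,"dz":-0.038,"hand":0},
    {"dy":-0.04,"dz":-0.038,"hand":0},
    {"dy":-0.04,"dz":-0.038,"hand":0},
    {"dy":-0.04,"dz":-0.038,"hand":0},
    {"dy":-0.04,"dz":-0.038,"hand":0},
    {"dy":-0.03,"dz":-0.03,"hand":0},
    {"rx":0.136,"hand":0},
    {"rx":0.136,"hand":0},
    {"rx":0.136,"hand":0},
    {"rx":0.136,"hand":0},
    {"hand":0}
  ],
  "grip_force": 20
}}

```text
invalid input
```

Call:
{"api": "carry_out", "payload": {
  "commands": [
    {"dx":0.0,"dy":-0.02,"dz":-0.019,"rx":0.0,"ry":0.0,"rz":0.0,"hand":0.0}
  ],
  "grip_force": 20
}}

```text
clock: 1.02
tool_pos: [0.3089, -0.5782, 0.231]
eef_rot: [[-0.001, 0.445, -0.895], [-0.0, -0.895, -0.445], [-1.0, 0.0, 0.001]]
force: [1.4, 0.2, -1.3]
width: 0.0855
```

Call:
{"api": "carry_out", "payload": {
  "commands": [
    {"dx":0,"dy":-0.04,"dz":-0.038,"rx":0,"ry":0,"rz":0,"hand":0},
    {"dx":0,"dy":-0.04,"dz":-0.038,"rx":0,"ry":0,"rz":0,"hand":0},
    {"dx":0,"dy":-0.04,"dz":-0.038,"rx":0,"ry":0,"rz":0,"hand":0},
    {"dx":0,"dy":-0.04,"dz":-0.038,"rx":0,"ry":0,"rz":0,"hand":0},
    {"dx":0,"dy":-0.04,"dz":-0.038,"rx":0,"ry":0,"rz":0,"hand":0},
    {"dx":0,"dy":-0.04,"dz":-0.038,"rx":0,"ry":0,"rz":0,"hand":0},
    {"dx":0,"dy":-0.04,"dz":-0.038,"rx":0,"ry":0,"rz":0,"hand":0},
    {"dx":0,"dy":-0.04,"dz":-0.038,"rx":0,"ry":0,"rz":0,"hand":0},
    {"dx":0,"dy":-0.04,"dz":-0.038,"rx":0,"ry":0,"rz":0,"hand":0},
    {"dx":0,"dy":-0.04,"dz":-0.038,"rx":0,"ry":0,"rz":0,"hand":0},
    {"dx":0,"dy":-0.04,"dz":-0.038,"rx":0,"ry":0,"rz":0,"hand":0},
    {"dx":0,"dy":-0.03,"dz":-0.03,"rx":0,"ry":0,"rz":0,"hand":0},
    {"dx":0,"dy":0,"dz":0,"rx":0.136,"ry":0,"rz":0,"hand":0},
    {"dx":0,"dy":0,"dz":0,"rx":0.136,"ry":0,"rz":0,"hand":0},
    {"dx":0,"dy":0,"dz":0,"rx":0.136,"ry":0,"rz":0,"hand":0},
    {"dx":0,"dy":0,"dz":0,"rx":0.136,"ry":0,"rz":0,"hand":0},
    {"dx":0,"dy":0,"dz":0,"rx":0,"ry":0,"rz":0,"hand":0}
  ]
}}

```text
clock: 3.15
tool_pos: [0.5005, 0.0435, 0.2315]
eef_rot: [[0.0, -0.079, -0.997], [0.0, -0.997, 0.079], [-1.0, -0.0, -0.0]]
force: [0.1, 0.3, 1.2]
width: 0.0852
```

Call:
{"api": "carry_out", "payload": {
  "commands": [
    {"dx":0.02,"dy":-0.0144,"dz":-0.0044,"rx":0,"ry":0,"rz":0,"hand":0},
    {"dx":0.04,"dy":0,"dz":0,"rx":0,"ry":0,"rz":0,"hand":0},
    {"dx":0.03,"dy":0,"dz":0,"rx":0,"ry":0,"rz":0,"hand":0},
    {"dx":0,"dy":0,"dz":0,"rx":0,"ry":0,"rz":0,"hand":0}
  ]
}}

```text
clock: 3.65
tool_pos: [0.5047, 0.0573, 0.1398]
eef_rot: [[-0.004, -0.077, -0.997], [-0.0, -0.997, 0.077], [-1.0, 0.001, 0.004]]
force: [0.2, 0.9, 0.6]
width: 0.0854
```

Run:
```python
from h import *
print(readout.sense()['tool_pos'],readout.sense()['width'])
a=save('scene','scene1.png'); b=save('top','top1.png')
for n in('scene','top'):
  for q in('grip','lever_grip'):
    for d in spotter.spot_point(n,q)[:1]: print(n,q,round(d['confidence'],2),w(n,d['centre']).round(4))
T=np.array(readout.sense()['tool_pos']);print(proj('scene',T),proj('top',T))
A=cv2.resize(a[140:320,230:410,::-1],None,fx=4,fy=4,interpolation=cv2.INTER_CUBIC)[:600]
B=cv2.resize(b[170:290,260:380,::-1],None,fx=5,fy=5,interpolation=cv2.INTER_CUBIC)
cv2.imwrite('pics/za1.png',A);cv2.imwrite('pics/zb1.png',B)
```

```text
[0.50473278 0.05730984 0.1398283 ] 0.0853833709347757
scene grip 0.63 [0.4993 0.0814 0.0949]
scene lever_grip 0.56 [0.4975 0.0315 0.0943]
[315.15143221 248.32683154] [321.6101409  242.39892181]
```

View pics/za1.png

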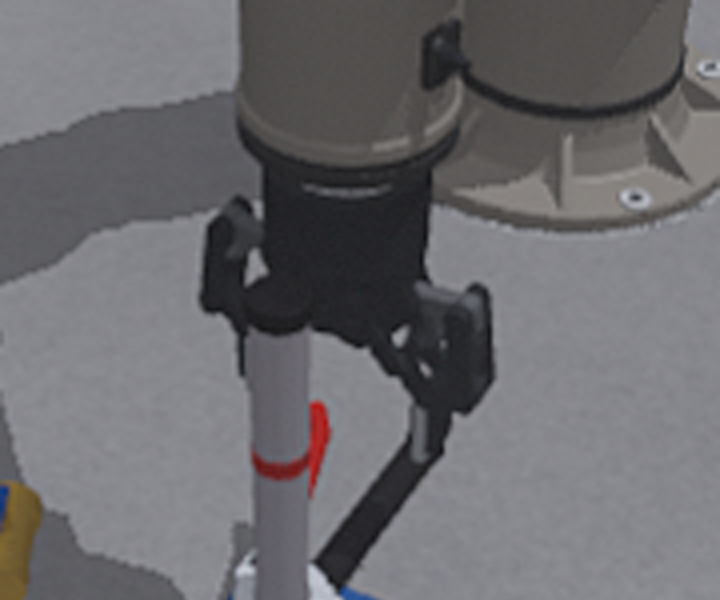

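View pics/zb1.png

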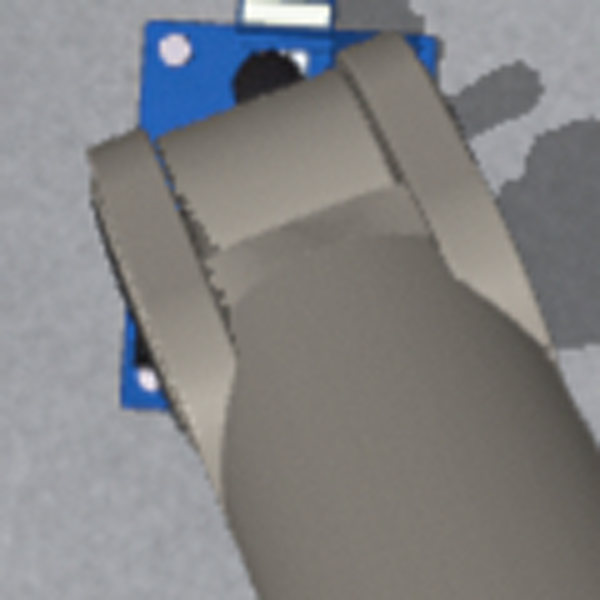

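View pics/scene1.png

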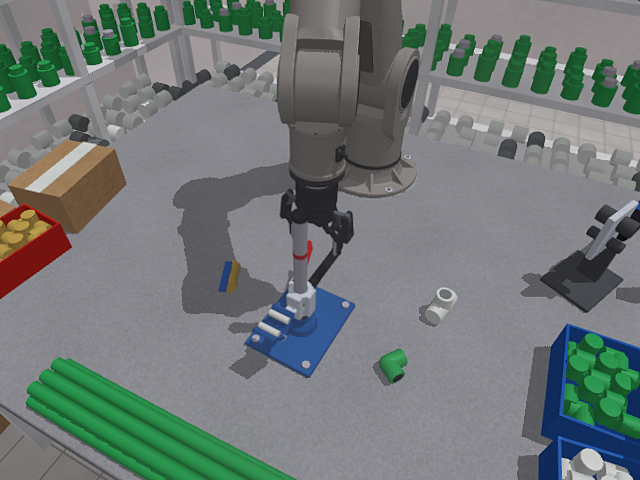

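View pics/top1.png

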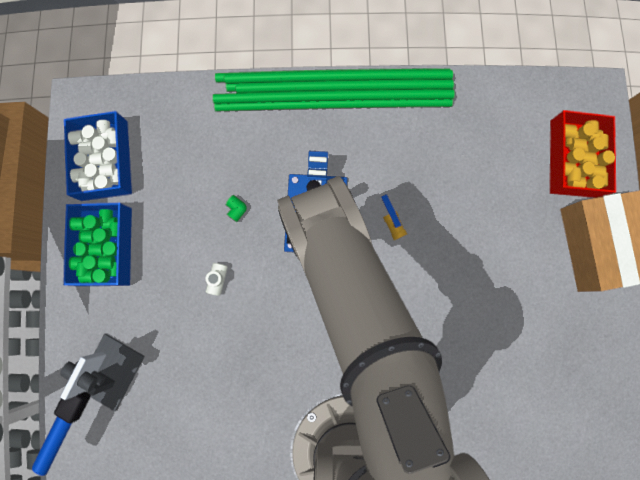

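Run:
```python
from h import *
T=np.array([.5047,.0573])
for z in np.arange(.1,.8,.05): print(round(z,2),proj('scene',[*T,z]).round(1),proj('top',[*T,z]).round(1), proj('top',[.5995,.071,z]).round(1))
print(readout.sense()['qpos'])
```

```text
0.1 [315.1 262.3] [321.8 245.1] [315.1 205.2]
0.15 [315.5 245. ] [321.7 242.9] [314.8 201.3]
0.2 [316.  226.3] [321.6 240.5] [314.4 197. ]
0.25 [316.5 206. ] [321.5 237.9] [313.9 192.4]
0.3 [317. 184.] [321.4 235. ] [313.4 187.3]
0.35 [317.5 159.8] [321.3 231.7] [312.9 181.6]
0.4 [318.2 133.4] [321.1 228.2] [312.3 175.4]
0.45 [318.8 104.4] [321.  224.2] [311.7 168.5]
0.5 [319.6  72.3] [320.8 219.7] [310.9 160.7]
0.55 [320.4  36.9] [320.6 214.7] [310.1 151.9]
0.6 [321.3  -2.6] [320.4 208.9] [309.1 141.9]
0.65 [322.3 -46.6] [320.1 202.2] [308.  130.4]
0.7 [323.5 -95.7] [319.8 194.4] [306.8 117.2]
0.75 [ 324.7 -150.9] [319.4 185.3] [305.3 101.6]
[ 0.04523804  0.28254799 -0.33018537  2.04205894  0.12285703  0.83335627
 -2.00610343]
```

Call:
{"api": "carry_out", "payload": {
  "commands": [
    {"dx":0.02,"dy":-0.001,"dz":0,"rx":0,"ry":0,"rz":0,"hand":0},
    {"dx":0.02,"dy":0,"dz":0,"rx":0,"ry":0,"rz":0,"hand":0},
    {"dx":0.018,"dy":0,"dz":0,"rx":0,"ry":0,"rz":0,"hand":0},
    {"dx":0.01,"dy":0,"dz":0,"rx":0,"ry":0,"rz":0,"hand":0},
    {"dx":0,"dy":0,"dz":0,"rx":0,"ry":0,"rz":0,"hand":0}
  ]
}}

```text
clock: 4.58
tool_pos: [0.506, 0.0585, 0.0734]
eef_rot: [[-0.0, -0.08, -0.997], [0.0, -0.997, 0.08], [-1.0, 0.0, 0.0]]
force: [-0.4, 0.6, 0.3]
width: 0.0853
```

Run:
```python
from h import *
s=readout.sense();print(s['tool_pos'],s['width'],s['force'])
a=save('scene','scene2.png')
A=cv2.resize(a[140:320,230:410,::-1],None,fx=4,fy=4,interpolation=cv2.INTER_CUBIC)[120:]
cv2.imwrite('pics/za2.png',A)
```

```text
[0.50604432 0.05850752 0.07338064] 0.08530880863127473 [-0.35617384  0.64626603  0.32269761]
```

View pics/za2.png

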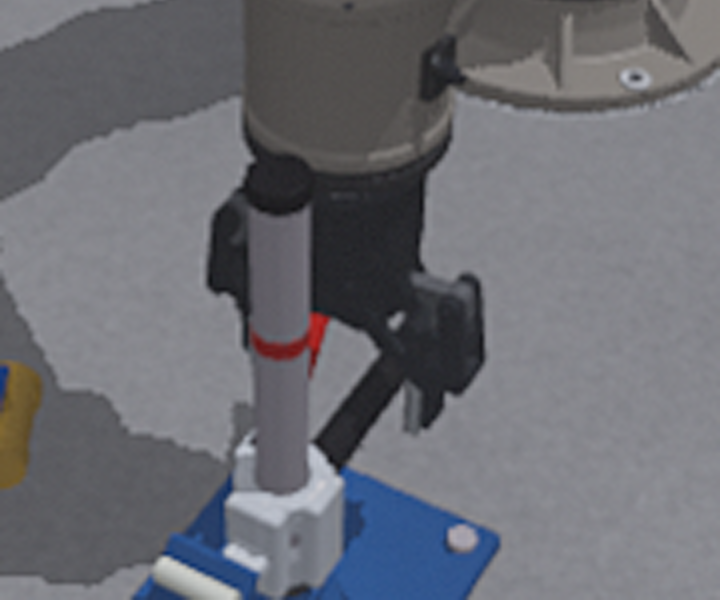

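Call:
{"api": "carry_out", "payload": {
  "commands": [
    {"dx":0,"dy":0,"dz":0,"rx":0,"ry":0,"rz":0,"hand":0.2},
    {"dx":0,"dy":0,"dz":0,"rx":0,"ry":0,"rz":0,"hand":0.2},
    {"dx":0,"dy":0,"dz":0,"rx":0,"ry":0,"rz":0,"hand":0.2}
  ],
  "grip_force": 20
}}

```text
clock: 5.0
tool_pos: [0.5062, 0.0585, 0.0736]
eef_rot: [[0.0, -0.08, -0.997], [0.0, -0.997, 0.08], [-1.0, -0.0, -0.0]]
force: [-0.5, -0.4, -0.2]
width: 0.0685
```

Call:
{"api": "carry_out", "payload": {
  "commands": [
    {"dx":0,"dy":0,"dz":0,"rx":0,"ry":0,"rz":0,"hand":0.26},
    {"dx":0,"dy":0,"dz":0,"rx":0,"ry":0,"rz":0,"hand":0.26},
    {"dx":0,"dy":0,"dz":0,"rx":0,"ry":0,"rz":0,"hand":0.26}
  ]
}}

```text
clock: 5.38
tool_pos: [0.5061, 0.0584, 0.0734]
eef_rot: [[0.0, -0.08, -0.997], [-0.0, -0.997, 0.08], [-1.0, 0.0, -0.0]]
force: [0.9, -0.7, 1.8]
width: 0.0631
```

Call:
{"api": "carry_out", "payload": {
  "commands": [
    {"dx":0,"dy":0,"dz":0,"rx":0,"ry":0,"rz":0,"hand":0.28},
    {"dx":0,"dy":0,"dz":0,"rx":0,"ry":0,"rz":0,"hand":0.28}
  ]
}}

```text
clock: 5.62
tool_pos: [0.5061, 0.0581, 0.0734]
eef_rot: [[-0.0, -0.081, -0.997], [-0.0, -0.997, 0.081], [-1.0, 0.0, 0.0]]
force: [0.2, -5.6, 2.2]
width: 0.0615
```

Call:
{"api": "carry_out", "payload": {
  "commands": [
    {"dx":0,"dy":0,"dz":0,"rx":0,"ry":0,"rz":0,"hand":0.3},
    {"dx":0,"dy":0,"dz":0,"rx":0,"ry":0,"rz":0,"hand":0.3}
  ]
}}

```text
clock: 5.88
tool_pos: [0.5061, 0.0577, 0.0735]
eef_rot: [[-0.0, -0.081, -0.997], [-0.001, -0.997, 0.081], [-1.0, 0.001, -0.0]]
force: [-0.1, -8.5, 5.7]
width: 0.0602
```

Call:
{"api": "carry_out", "payload": {
  "commands": [
    {"dx":0,"dy":0.001,"dz":0,"rx":0,"ry":0,"rz":0,"hand":0.3},
    {"dx":0,"dy":0,"dz":0,"rx":0,"ry":0,"rz":0,"hand":0.3}
  ]
}}

```text
clock: 6.12
tool_pos: [0.5061, 0.0576, 0.0734]
eef_rot: [[0.0, -0.08, -0.997], [0.0, -0.997, 0.08], [-1.0, -0.0, -0.0]]
force: [0.5, -3.0, 4.0]
width: 0.0598
```

Run:
```python
from h import *
s=readout.sense();print(s['tool_pos'],s['width'],s['force'])
a=save('scene','scene3.png')
A=cv2.resize(a[180:300,260:380,::-1],None,fx=5,fy=5,interpolation=cv2.INTER_CUBIC)
cv2.imwrite('pics/za3.png',A)
```

```text
[0.5060784  0.05755137 0.07342991] 0.05983899055703026 [ 0.50120617 -2.97733757  4.03266618]
```

View pics/za3.png

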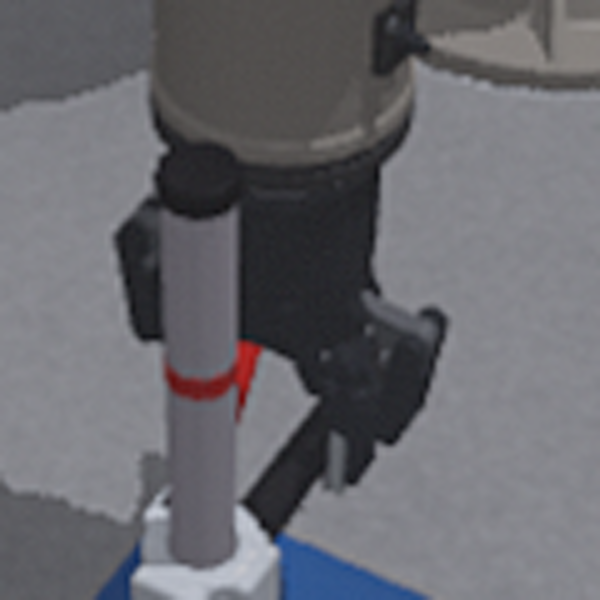

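Call:
{"api": "carry_out", "payload": {
  "commands": [
    {"dx":0,"dy":0.0005,"dz":0,"rx":0,"ry":0,"rz":0,"hand":0.31},
    {"dx":0,"dy":0,"dz":0,"rx":0,"ry":0,"rz":0,"hand":0.31}
  ]
}}

```text
clock: 6.42
tool_pos: [0.5061, 0.0578, 0.0735]
eef_rot: [[0.0, -0.08, -0.997], [0.001, -0.997, 0.08], [-1.0, -0.001, -0.0]]
force: [-1.2, 1.4, 6.1]
width: 0.0594
```

Call:
{"api": "carry_out", "payload": {
  "commands": [
    {"dx":0,"dy":0.0005,"dz":0,"rx":0,"ry":0,"rz":0,"hand":0.32},
    {"dx":0,"dy":0,"dz":0,"rx":0,"ry":0,"rz":0,"hand":0.32}
  ]
}}

```text
clock: 6.68
tool_pos: [0.5061, 0.0581, 0.0737]
eef_rot: [[0.001, -0.079, -0.997], [0.002, -0.997, 0.079], [-1.0, -0.002, -0.001]]
force: [-1.5, 5.6, 7.5]
width: 0.0585
```

Call:
{"api": "carry_out", "payload": {
  "commands": [
    {"dx":0,"dy":0,"dz":0,"rx":0,"ry":0,"rz":0,"hand":0.33},
    {"dx":0,"dy":0,"dz":0,"rx":0,"ry":0,"rz":0,"hand":0.33}
  ]
}}

```text
clock: 6.92
tool_pos: [0.5062, 0.0585, 0.0738]
eef_rot: [[0.001, -0.078, -0.997], [0.002, -0.997, 0.078], [-1.0, -0.002, -0.001]]
force: [-2.0, 6.8, 9.2]
width: 0.0573
```

Call:
{"api": "carry_out", "payload": {
  "commands": [
    {"dx":0,"dy":0,"dz":0,"rx":0,"ry":0,"rz":0,"hand":0.35},
    {"dx":0,"dy":0,"dz":0,"rx":0,"ry":0,"rz":0,"hand":0.35}
  ]
}}

```text
clock: 7.18
tool_pos: [0.5063, 0.059, 0.074]
eef_rot: [[0.001, -0.078, -0.997], [0.002, -0.997, 0.078], [-1.0, -0.003, -0.001]]
force: [-3.7, 9.8, 12.5]
width: 0.0567
```

Call:
{"api": "carry_out", "payload": {
  "commands": [
    {"dx":-0.001,"dy":0,"dz":0,"rx":0,"ry":0,"rz":0,"hand":0.35},
    {"dx":-0.002,"dy":0,"dz":0,"rx":0,"ry":0,"rz":0,"hand":0.35},
    {"dx":-0.003,"dy":0,"dz":0,"rx":0,"ry":0,"rz":0,"hand":0.35},
    {"dx":-0.004,"dy":0,"dz":0,"rx":0,"ry":0,"rz":0,"hand":0.35},
    {"dx":-0.004,"dy":0,"dz":0,"rx":0,"ry":0,"rz":0,"hand":0.35},
    {"dx":-0.004,"dy":0,"dz":0,"rx":0,"ry":0,"rz":0,"hand":0.35},
    {"dx":-0.002,"dy":0,"dz":0,"rx":0,"ry":0,"rz":0,"hand":0.35}
  ]
}}

```text
clock: 8.05
tool_pos: [0.5062, 0.0592, 0.0934]
eef_rot: [[0.001, -0.078, -0.997], [0.003, -0.997, 0.078], [-1.0, -0.003, -0.001]]
force: [4.0, 13.5, -5.5]
width: 0.0559
```

Run:
```python
from h import *
s=readout.sense();print(s['tool_pos'],s['width'],s['force'])
a=save('scene','scene4.png')
A=cv2.resize(a[180:330,240:390,::-1],None,fx=4,fy=4,interpolation=cv2.INTER_CUBIC)
cv2.imwrite('pics/za4.png',A)
```

```text
[0.50617674 0.05921318 0.09339027] 0.055911204326723286 [ 4.01907152 13.47309589 -5.4718826 ]
```

View pics/za4.png

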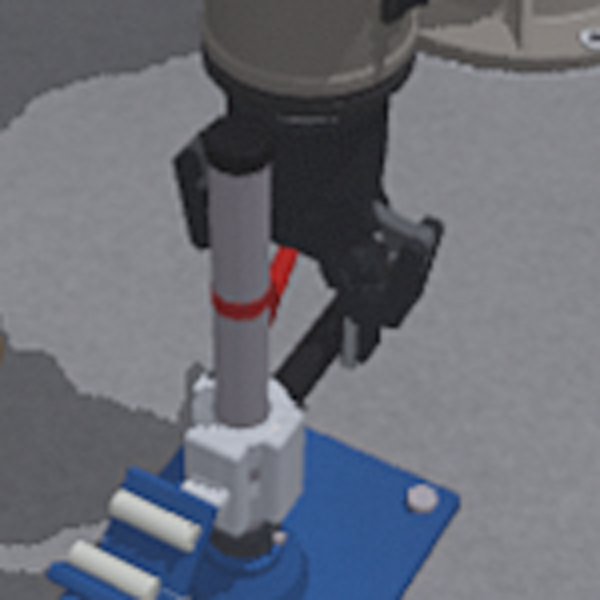

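Call:
{"api": "carry_out", "payload": {
  "commands": [
    {"dx":-0.003,"dy":0,"dz":0,"rx":0,"ry":0,"rz":0,"hand":0.35},
    {"dx":-0.005,"dy":0,"dz":0,"rx":0,"ry":0,"rz":0,"hand":0.35},
    {"dx":-0.006,"dy":0,"dz":0,"rx":0,"ry":0,"rz":0,"hand":0.35},
    {"dx":-0.006,"dy":0,"dz":0,"rx":0,"ry":0,"rz":0,"hand":0.35},
    {"dx":-0.006,"dy":0,"dz":0,"rx":0,"ry":0,"rz":0,"hand":0.35},
    {"dx":-0.006,"dy":0,"dz":0,"rx":0,"ry":0,"rz":0,"hand":0.35},
    {"dx":-0.006,"dy":0,"dz":0,"rx":0,"ry":0,"rz":0,"hand":0.35},
    {"dx":-0.006,"dy":0,"dz":0,"rx":0,"ry":0,"rz":0,"hand":0.35},
    {"dx":-0.005,"dy":0,"dz":0,"rx":0,"ry":0,"rz":0,"hand":0.35},
    {"dx":-0.003,"dy":0,"dz":0,"rx":0,"ry":0,"rz":0,"hand":0.35},
    {"dx":0,"dy":0,"dz":0,"rx":0,"ry":0,"rz":0,"hand":0.35}
  ]
}}

```text
clock: 9.48
tool_pos: [0.5061, 0.0592, 0.1454]
eef_rot: [[0.001, -0.078, -0.997], [0.003, -0.997, 0.078], [-1.0, -0.003, -0.001]]
force: [2.7, 13.2, -4.7]
width: 0.0559
```

```bash
cat > look.py <<'E'
from h import *
import sys
k=sys.argv[1]
s=readout.sense();print(s['tool_pos'],s['width'],s['force'],s['clock'])
a=save('scene',f'scene{k}.png')
A=cv2.resize(a[210:310,250:350,::-1],None,fx=6,fy=6,interpolation=cv2.INTER_CUBIC)
cv2.imwrite(f'pics/za{k}.png',A)
for q in('sleeve_top','mark','grip','lever_grip'):
    for d in spotter.spot_point('scene',q)[:1]: print(q,round(d['confidence'],2),w('scene',d['centre']).round(4))
E
python3 look.py 5
```

```text
[0.50613531 0.05921287 0.14544249] 0.05589468610606109 [ 2.66330709 13.21281522 -4.65190829] 9.475
sleeve_top 0.67 [0.5966 0.0738 0.1952]
mark 0.58 [0.5952 0.0723 0.2148]
grip 0.78 [0.5006 0.0807 0.1653]
lever_grip 0.66 [0.498  0.0381 0.1667]
```

View pics/za5.png

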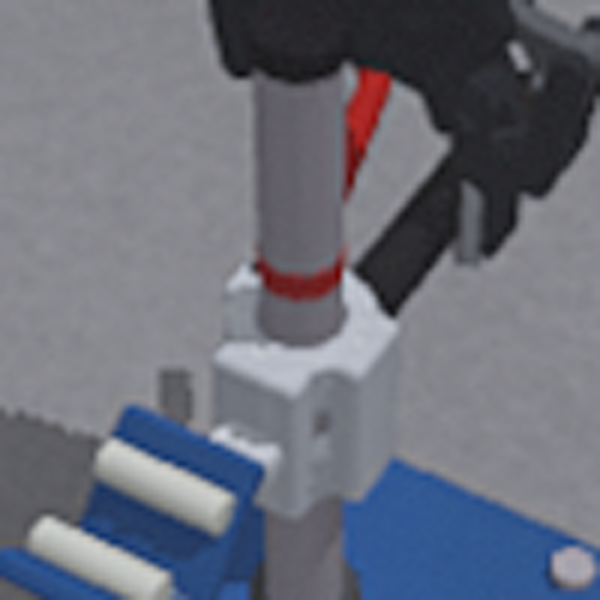

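Call:
{"api": "carry_out", "payload": {
  "commands": [
    {"dx":-0.003,"dy":0,"dz":0,"rx":0,"ry":0,"rz":0,"hand":0.35},
    {"dx":-0.004,"dy":0,"dz":0,"rx":0,"ry":0,"rz":0,"hand":0.35},
    {"dx":-0.005,"dy":0,"dz":0,"rx":0,"ry":0,"rz":0,"hand":0.35},
    {"dx":-0.004,"dy":0,"dz":0,"rx":0,"ry":0,"rz":0,"hand":0.35},
    {"dx":-0.003,"dy":0,"dz":0,"rx":0,"ry":0,"rz":0,"hand":0.35},
    {"dx":-0.001,"dy":0,"dz":0,"rx":0,"ry":0,"rz":0,"hand":0.35},
    {"dx":0,"dy":0,"dz":0,"rx":0,"ry":0,"rz":0,"hand":0.35},
    {"dx":0,"dy":0,"dz":0,"rx":0,"ry":0,"rz":0,"hand":0.35},
    {"dx":0,"dy":0,"dz":0,"rx":0,"ry":0,"rz":0,"hand":0.35}
  ]
}}

```text
clock: 10.85
tool_pos: [0.5062, 0.0592, 0.1653]
eef_rot: [[0.001, -0.078, -0.997], [0.003, -0.997, 0.078], [-1.0, -0.003, -0.001]]
force: [3.0, 12.5, -4.9]
width: 0.0556
```

```bash
python3 look.py 6
```

```text
[0.50615536 0.05923692 0.16527627] 0.05556089258931956 [ 2.97694521 12.53829063 -4.93427979] 10.85
sleeve_top 0.68 [ 0.4384  0.3217 -0.001 ]
mark 0.5 [0.5998 0.0733 0.2138]
grip 0.6 [0.502  0.0762 0.1863]
lever_grip 0.62 [0.4971 0.0394 0.1895]
```

View pics/za6.png

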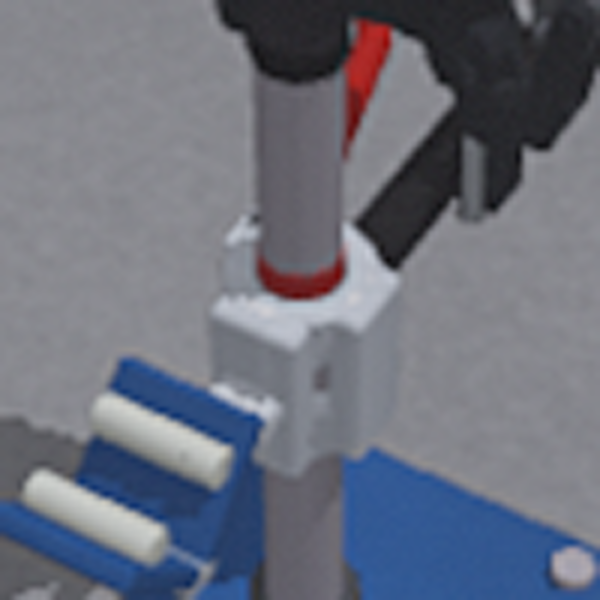

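Call:
{"api": "carry_out", "payload": {
  "commands": [
    {"dx":0,"dy":-0.0003,"dz":0,"rx":0,"ry":0,"rz":0,"hand":0.355},
    {"dx":-0.0002,"dy":-0.0006,"dz":0,"rx":0,"ry":0,"rz":0,"hand":0.37},
    {"dx":-0.0002,"dy":-0.0006,"dz":0,"rx":0,"ry":0,"rz":0,"hand":0.385},
    {"dx":-0.0002,"dy":-0.0006,"dz":0,"rx":0,"ry":0,"rz":0,"hand":0.4}
  ],
  "grip_force": 50
}}

```text
clock: 11.6
tool_pos: [0.5063, 0.0614, 0.1658]
eef_rot: [[0.001, -0.078, -0.997], [0.003, -0.997, 0.078], [-1.0, -0.003, -0.001]]
force: [3.3, 12.3, -6.7]
width: 0.0516
```

Call:
{"api": "carry_out", "payload": {
  "commands": [
    {"dx":-0.0002,"dy":-0.0006,"dz":0,"rx":0,"ry":0,"rz":0,"hand":0.415},
    {"dx":-0.0002,"dy":-0.0006,"dz":0,"rx":0,"ry":0,"rz":0,"hand":0.43},
    {"dx":-0.0002,"dy":-0.0006,"dz":0,"rx":0,"ry":0,"rz":0,"hand":0.445},
    {"dx":-0.0002,"dy":-0.0006,"dz":0,"rx":0,"ry":0,"rz":0,"hand":0.46}
  ]
}}

```text
clock: 12.1
tool_pos: [0.5066, 0.064, 0.1666]
eef_rot: [[0.001, -0.078, -0.997], [0.003, -0.997, 0.078], [-1.0, -0.003, -0.001]]
force: [3.7, 12.1, -5.6]
width: 0.0462
```

```bash
python3 look.py 7
```

```text
[0.50657129 0.06395025 0.16664661] 0.04616049964305859 [ 3.7031484  12.12973812 -5.63247994] 12.1
sleeve_top 0.61 [ 0.5568 -0.128   0.0011]
mark 0.52 [0.5957 0.0721 0.2168]
grip 0.95 [0.4998 0.0807 0.1844]
lever_grip 0.46 [0.4961 0.0471 0.1841]
```

View pics/za7.png

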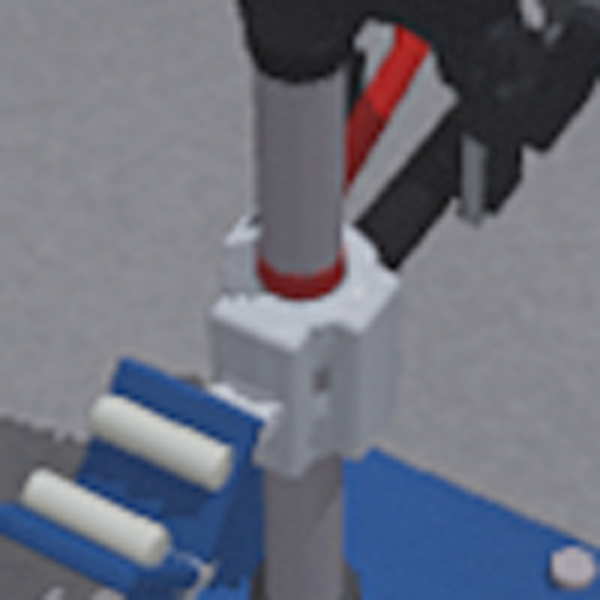

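Level unchanged at the tape edge (zoomed row ~297), and the lever is half closed. Continuing.

Call:
{"api": "carry_out", "payload": {
  "commands": [
    {"dx":-0.0002,"dy":-0.0006,"dz":0,"rx":0,"ry":0,"rz":0,"hand":0.475},
    {"dx":-0.0001,"dy":-0.0006,"dz":0,"rx":0,"ry":0,"rz":0,"hand":0.49},
    {"dx":-0.0002,"dy":-0.0006,"dz":0,"rx":0,"ry":0,"rz":0,"hand":0.505},
    {"dx":-0.0001,"dy":-0.0006,"dz":0,"rx":0,"ry":0,"rz":0,"hand":0.52}
  ]
}}

```text
clock: 12.85
tool_pos: [0.5067, 0.0664, 0.1673]
eef_rot: [[0.001, -0.078, -0.997], [0.003, -0.997, 0.078], [-1.0, -0.003, -0.001]]
force: [4.0, 13.3, -6.5]
width: 0.0414
```

Call:
{"api": "carry_out", "payload": {
  "commands": [
    {"dx":-0.0001,"dy":-0.0006,"dz":0,"rx":0,"ry":0,"rz":0,"hand":0.535},
    {"dx":-0.0001,"dy":-0.0006,"dz":0,"rx":0,"ry":0,"rz":0,"hand":0.55},
    {"dx":-0.0001,"dy":-0.0006,"dz":0,"rx":0,"ry":0,"rz":0,"hand":0.565},
    {"dx":0,"dy":-0.0006,"dz":0,"rx":0,"ry":0,"rz":0,"hand":0.58}
  ]
}}

```text
clock: 13.35
tool_pos: [0.5069, 0.0689, 0.1676]
eef_rot: [[0.001, -0.078, -0.997], [0.003, -0.997, 0.078], [-1.0, -0.004, -0.001]]
force: [2.7, 13.5, -4.2]
width: 0.0363
```

Call:
{"api": "carry_out", "payload": {
  "commands": [
    {"dx":0,"dy":-0.0004,"dz":0,"rx":0,"ry":0,"rz":0,"hand":0.59},
    {"dx":0,"dy":-0.0002,"dz":0,"rx":0,"ry":0,"rz":0,"hand":0.61},
    {"dx":0,"dy":0,"dz":0,"rx":0,"ry":0,"rz":0,"hand":0.63},
    {"dx":0,"dy":0,"dz":0,"rx":0,"ry":0,"rz":0,"hand":0.65},
    {"dx":0,"dy":0,"dz":0,"rx":0,"ry":0,"rz":0,"hand":0.65},
    {"dx":0,"dy":0,"dz":0,"rx":0,"ry":0,"rz":0,"hand":0.65}
  ],
  "grip_force": 60
}}

```text
clock: 14.1
tool_pos: [0.507, 0.07, 0.1677]
eef_rot: [[0.001, -0.078, -0.997], [0.004, -0.997, 0.078], [-1.0, -0.004, -0.001]]
force: [2.4, 17.3, -3.4]
width: 0.0331
```

```bash
python3 look.py 8
python3 - <<'E'
from h import *
a=save('top','top8.png'); print(readout.sense()['width'])
for n in('scene','top'):
    save(n,n+'8.png')
    for q in('elbow','valve','tee'):
        for d in spotter.spot_point(n,q)[:1]: print(q,round(d['confidence'],2),w(n,d['centre']).round(4))
E
```

```text
[0.50697625 0.0699588  0.16774151] 0.0331094302824064 [ 2.3937794  17.30368304 -3.39050055] 14.1
sleeve_top 0.96 [0.5955 0.0708 0.2138]
mark 0.59 [0.5962 0.0739 0.2133]
grip 0.82 [0.5    0.0751 0.1842]
lever_grip 0.61 [0.4973 0.0596 0.1838]
0.03317213784125427
elbow 0.78 [0.6085 0.2583 0.0038]
valve 0.59 [ 0.5555 -0.1285  0.001 ]
tee 0.72 [ 0.4359  0.3225 -0.0025]
valve 0.83 [ 0.5597 -0.1279  0.0008]
tee 0.81 [ 0.4345  0.3194 -0.004 ]
```

View pics/za8.png

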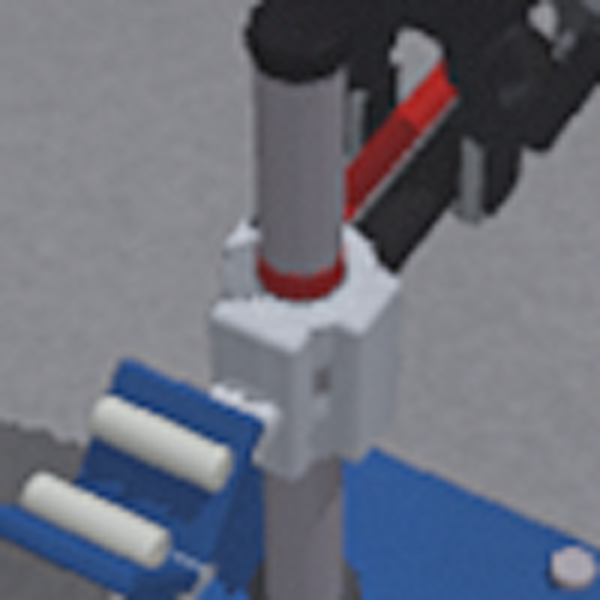

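Call:
{"api": "carry_out", "payload": {
  "commands": [
    {"dx":0,"dy":-0.0004,"dz":0,"rx":0,"ry":0,"rz":0,"hand":0.66},
    {"dx":0,"dy":0,"dz":0,"rx":0,"ry":0,"rz":0,"hand":0.66},
    {"dx":0,"dy":0,"dz":0,"rx":0,"ry":0,"rz":0,"hand":0.66},
    {"dx":0,"dy":0,"dz":0,"rx":0,"ry":0,"rz":0,"hand":0.66}
  ],
  "grip_force": 80
}}

```text
clock: 15.3
tool_pos: [0.507, 0.0702, 0.1678]
eef_rot: [[0.001, -0.078, -0.997], [0.004, -0.997, 0.078], [-1.0, -0.004, -0.001]]
force: [0.7, 16.5, -0.4]
width: 0.0322
```

```bash
python3 look.py 9; cd pics; python3 -c "
import cv2;a=cv2.imread('za8.png').astype(int);b=cv2.imread('za9.png').astype(int);print(abs(a-b).mean())"
```

```text
[0.50699366 0.07022874 0.16781799] 0.0321837454756125 [ 0.74753416 16.54195748 -0.43997999] 15.3
sleeve_top 0.81 [0.5973 0.0731 0.2127]
mark 0.65 [0.5975 0.0758 0.2126]
grip 0.74 [0.5004 0.0791 0.1854]
lever_grip 0.49 [0.4964 0.0611 0.185 ]
1.2364083333333333
```

View pics/za9.png

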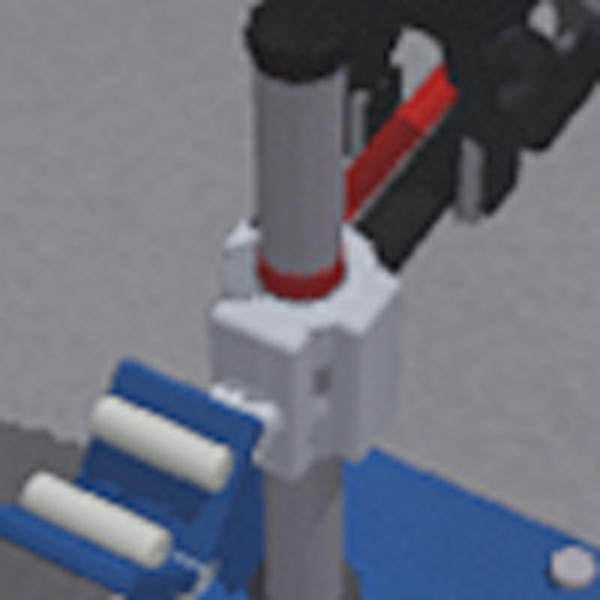

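View pics/scene9.png

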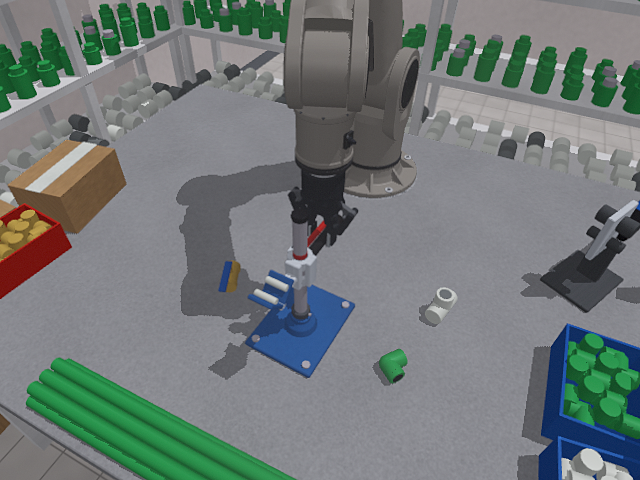

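```bash
python3 -c "
from h import *
print(order.close_job()); s=readout.sense(); print(s['clock'],s['tool_pos'],s['width'],s['force'])"
```

```text
the job is handed in; nothing more can be done
None
the job is handed in; nothing more can be done
```

I raised the sleeve about 92 mm by the grip, with the hand around both bars at 20 N and the lever still open. I held it at the tape mark, squeezed the lever shut against the grip, and handed the job in at about 15.3 s, still gripping at 80 N.

**Sleeve height:** The last picture shows the rim at the lower edge of the red tape, with the whole band visible and no gap below it. The networks put the rim and the mark at the same height (0.2127 and 0.2126 m). These heights are a few mm below my first estimates of the mark (0.217–0.219 m). I went by rim and tape in the same picture, where that offset cancels.

**Lever:** It looks parallel to the grip and did not move visibly when I went from 60 to 80 N. The vertical load on the wrist fell from about 5 N to about 0.4 N, which fits a locked sleeve. The gripper opening read 32 mm against the stated 36 mm, which I put down to the pads and rubber compressing. I have no direct reading of the lever's angle.

**During the light grasp:** The lever gave a little; I estimate from the finger positions that about 0.25 rad or more was still open when the mark was reached.

**Loose fittings:** The valve and tee were found within about 5 mm of their first positions. The elbow was found by only one of the two cameras in the last check, also unmoved.

**Network errors:** Two `sleeve_top` results on the way were plainly wrong, landing on the tee and the valve, so I ignored them.

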